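# Press the board cassette down and slide it home under the leaf spring

## Robot

A 7-joint arm with a two-finger parallel gripper is mounted at the origin on the work surface. World frame = base frame: x ahead of the robot, y to its left, z up, the work surface at z = 0. Lengths are in m, angles in rad, forces in N, time in s.
With the tool pointing down it reaches from about 0.35 to 0.9 m from the base axis. Payload 19.9 kg.
Tool frame: the origin (TCP) lies between the finger pads; the fingertips stand 22 mm ahead of it and the grasp point (between the pads) lies 3 mm ahead of it; z points along the fingers, y is the line along which they close (so a half turn about z gives the same grasp; the last joint's range is limited). The gripper opens to 85 mm and grips with 20 to 120 N. Pads are 22 mm wide; open, the fingers measure 114 mm over their backs; the gripper's body (76 mm by 85 mm) begins 54 mm behind the grasp point. The pads swing forward as they close: fully open they stand 13 mm farther back than shut.
Start: joints at [-1.365, 0.417, -0.01, 1.614, 0.005, 1.111, -0.053], TCP at [0.153, 0.606, 0.253] pointing down, gripper open.
Joint ranges: [-2.81, 2.81], [-0.39, 2.02], [-1.27, 1.25], [0.06, 2.57], [-1.19, 4.33], [0.19, 2], [-2.82, 2.82]. Speed limits (rad/s): [1.89, 1.89, 2.39, 2.39, 3.01, 3.01, 3.01].

## Interface

Orientations are given as a rotation vector (axis times angle).
In Python, from plant import r, viewer, finder gives the robot as it stands. Calls block until the motion is done:
- r.move_pose(position, orientation): joint-space move of the TCP to a pose.
- r.move_linear(position, ori=None, max_speed=0.15, contact_N=None): straight line of the TCP; ori=None keeps the orientation; max_speed is the mean speed in m/s. With contact_N (N) it stops when the force on the tool has changed by that much, and returns True; else False.
- r.move_j(angles): joint-space move.
- r.grip(opening): finger opening in m; the grip force is fixed at half the most; returns when the fingers have stopped.
- r.dwell(seconds).
- r.solve_ik(position, orientation): joint angles nearest the present ones, or None.
- viewer.grab_frame(name): name is "scene" or "side" or "wrist"; returns (picture, depth): 400x640x3 uint8, red, green, blue; 400x640 float32, m along the optical axis (not along the pixel's ray), 0 where there is no reading.
- viewer.get_calibration(name): a dict with "fx", "fy", "cx", "cy" (pixels), "dist" ([k1, k2, p1, p2, k3] as OpenCV has them; the pictures are not rectified), "camera_from_world" (4x4, takes a point from world to camera coordinates). Camera axes: x right, y up, looking along -z (the intrinsics and any distortion apply to the point x, -y, -z); pixel columns grow to the right and rows downward; lengths in m; the calibration is good to about 2 mm. A picture is of the moment at which its call begins: read the wrist's pose just before it. get_calibration takes no time and is no camera call; for the wrist camera it gives the pose at the moment of the call.
A pose or a line that the arm cannot do raises r.PlanningError and nothing moves.
- r.sign_off(): hands the job in; it is judged then, once.
Trained networks look in the newest picture that a camera, given by its name, has taken for a name from the list of things; names that differ only in an ending like _2 or _b are one class to them, and where a whole thing is asked for, a point or a joint stands for the part that bears it (a point fixed in the world has none). Each returns a list of dicts, best first, with "score" (0 to 1); they miss things now and then, are a little off and sometimes report something else, mostly with a low value. They report only what shows in the picture. A call takes as long as a camera call.
- finder.boxes_of(camera, query): "centre" ([x, y, z] in m, in the coordinates of the camera as it stood for that picture, good to about 4 mm: the middle of the surface that is visible of it).
- finder.regions_of(camera, query): "pixels" (400x640 bool, what is visible of it).
Readings, each from a call of its own:
- r.get_time(): time.
- r.get_qpos(): joint angles.
- r.get_dq(): joint speeds.
- r.get_joint_efforts(): joint torques, N m.
- r.get_tcp_pos(): TCP position.
- r.get_eef_rot(): TCP orientation.
- r.get_ft_force(): force on the tool from outside, world axes, zero at the start.
- r.get_ft_torque(): the same for the moment, N m.
- r.get_gripper_width(): finger opening in m.
- r.get_grasp_force(): force on a finger pad.
Only numpy, scipy, OpenCV 4.12 (cv2) and the standard library are available. Lean on these libraries where they do the work, as an engineer would, in place of code of your own. Each camera call takes 0.05 s, during which the arm holds its last target. There are 200 camera calls.

## Task

Without picking anything up, press the blue board cassette down hard with your fingertips on its black thumb pad, and while it is held down slide it along its channel, under the red bridge and the brass leaf spring, until it is fully home against the end stop. Let go and leave it there, with the orange lifting plate sprung up again behind it. Leave the jar, the bottle, the green box and the screwdriver where they are.

Things in the scene. Friction and masses are not known exactly. Their poses are not given: they have to be found in the camera images.
- fixture: Fixed grey base plate (310 x 135 mm) with an aluminium channel. Origin on the table, on the channel's centre line; +x is the way the cassette slides, z up. Channel floor at z = 20 mm, x = -85 to 160 mm; inner width 73 mm; side walls 10 mm thick, tops at z = 34 mm. A white test head (48 x 100 mm, top z = 48 mm) stands behind the end stop at x = 162 to 210 mm.
- cassette: Blue loose cassette, 130 (x) x 70 (y) x 16 mm (z), 0.18 to 0.35 kg, in the channel; slides with low friction (about 0.25). Origin at the centre of its underside; +x as the fixture's (front edge at x = 65 mm, tail at -65 mm). At the start it rides on the lifting plate, underside at fixture z = 26 mm, 6 mm above the floor, its front edge 12 to 32 mm short of the bridge.
- thumb_pad (a point): Centre of the black thumb pad on the cassette's top (cassette x = -42, z = 16 mm); axes as the cassette's. The pad is 42 mm (x) by 60 mm. In front it ends at a yellow cross ridge (cassette x = -20 to -12 mm, 60 mm wide, 6 mm higher than the pad) against which fingertips can push forward; the ridge's face is 22 mm ahead of this point.
- cassette_front (a point): Middle of the cassette's front lower edge (cassette x = +65 mm, on the underside); moves with the cassette.
- bridge_entry (a point): Fixed point on the channel floor (z = 20 mm) below the near face of the red bridge bar. The bar spans the channel from fixture x = 85 to 95 mm, z = 38.5 mm (underside) to 46.5 mm. The raised cassette's top is 3.5 mm too high to pass; pressed flat on the floor it has 2.5 mm to spare.
- stop_face (a point): Fixed point on the channel floor (z = 20 mm) at the foot of the black end stop's face (fixture x = 150 mm; top at z = 32 mm). The cassette is home when its front edge meets it.
- lifter (a joint): Sprung orange lifting plate (84 x 40 mm, fixture x = -70 to 14 mm) in the channel floor. In m: 0 = up (6 mm above the floor), 0.006 = flush, 0.008 = lowest. Pushes up with about 7 N when up, 10 N when flush; springs up by itself once the cassette's tail has passed it (at home the tail is 6 mm clear).
- leaf (a joint): Brass leaf spring (36 mm wide), hinged beyond the bridge at fixture x = 97, z = 41 mm, slanting down along +x to its tip at x = 131 mm. In rad: 0 = at rest (tip underside 10 mm above the floor), about 0.18 when lying on a flat cassette, which it then presses with about 8 N. The cassette's front edge wedges it up.
- flux_jar: Bystander: amber jar with black lid, 40 mm diameter, 45 mm high, origin at the centre of its underside. Stands beside the fixture.
- dropper: Bystander: white bottle with red cap, 30 mm diameter, 75 mm high, origin at the centre of its underside. Stands beside the fixture.
- parts_box: Bystander: closed green box, 45 x 36 x 22 mm, origin at the centre of its underside. Lies beside the fixture.
- screwdriver: Bystander: small screwdriver with yellow handle, 130 mm long, lying along its x beside the fixture on the side nearer the robot.

How it is judged:
On the way, in this order (a step that is already met when the one before it is completed fails the run):
1. the fingertips press the cassette down, the lifting plate at least 3.5 mm down, before its front edge is 15 mm past the bridge's near face (value of joint lifter above 0.0035 m and contact force between the fingers and cassette above 4 N and x of cassette_front in the frame of bridge_entry below 0.015 m), for 0.1 s.
2. still pressed by the fingertips, the cassette passes under the leaf spring and lifts it (front edge 30 to 64 mm past the bridge's near face) (x of cassette_front in the frame of bridge_entry between 0.03 and 0.064 m and value of joint leaf above 0.05 rad and contact force between the fingers and cassette above 4 N), for 0.1 s.
At the end, for the whole second after the job is handed in: The cassette lies flat on the channel floor (within 2 mm, 0.03 rad), its front edge within 4 mm of the end stop, at rest, the leaf spring bearing on its top (0.12 to 0.25 rad), and the lifting plate up again behind it (within 1.5 mm) (x of cassette_front in the frame of stop_face above -0.004 m and z of cassette_front in the frame of stop_face below 0.002 m and z of cassette in the frame of fixture below 0.022 m and angle between cassette's own z axis and vertical below 0.03 rad and angle between the x axis of cassette and the x axis of fixture, either way round below 0.05 rad and value of joint leaf between 0.12 and 0.25 rad and value of joint lifter below 0.0015 m and linear speed of cassette below 0.01 m/s); the robot touches nothing.
It fails at once if the cassette is lifted more than 8 mm above its starting height, or tipped (z of cassette in the frame of fixture above 0.034 m or angle between cassette's own z axis and vertical above 0.25 rad).
It fails at once if a bystander is moved more than 15 mm (distance of any of flux_jar, dropper, parts_box, screwdriver from where it was at the start of the episode above 0.015 m).
It also fails if it takes over 48 s, if anything falls off the work surface, if the arm or the gripper's body presses on something with over 40 N, if the wrist force passes 120 N, or if a joint passes its speed limit or range.

## Working session

There is one attempt and no reset: what is moved stays moved. The work goes in short steps, each a Python script; the robot and the scene stay as the last script left them, time stands still between calls to the robot, and variables do not carry over. Pictures are saved under pics/ and viewed, at most 10 in all, crops included, and the job is handed in when it is done.

```bash
ls; mkdir -p pics; cat > h.py <<'E'
import numpy as np, cv2
from plant import r, viewer, finder
def toworld(cam, p):
    T=np.linalg.inv(np.array(viewer.get_calibration(cam)["camera_from_world"])); return (T@np.r_[p,1])[:3]
def cloud(cam, mask, depth):
    c=viewer.get_calibration(cam); v,u=np.nonzero(mask&(depth>0))
    K=np.array([[c["fx"],0,c["cx"]],[0,c["fy"],c["cy"]],[0,0,1.]])
    n=cv2.undistortPoints(np.c_[u,v].astype(np.float64)[:,None],K,np.array(c["dist"],float))[:,0]
    d=depth[v,u]; P=np.c_[n[:,0]*d,-n[:,1]*d,-d,np.ones(len(d))]
    return (P@np.linalg.inv(np.array(c["camera_from_world"])).T)[:,:3]
E
python3 - <<'E'
from h import *
for cam in ("scene","side"):
    im,d=viewer.grab_frame(cam); cv2.imwrite(f"pics/{cam}0.png",im[...,::-1])
    for q in ("fixture","cassette","thumb_pad","lifter","leaf","flux_jar","dropper","parts_box","screwdriver"):
        for b in finder.boxes_of(cam,q)[:2]: print(cam,q,round(b["score"],2),toworld(cam,b["centre"]).round(4))
    for q in ("cassette",):
        for b in finder.regions_of(cam,q)[:1]:
            P=cloud(cam,b["pixels"],d); m=abs(P[:,2]-.042)<.004; 
            print(q,b["score"],len(P),np.percentile(P[:,2],[5,50,95]).round(4)); 
            rect=cv2.minAreaRect(P[m][:,:2].astype(np.float32)*1000); print(rect)
print(r.get_time(),r.get_tcp_pos(),r.get_eef_rot())
E
```

```text
pics
scene fixture 0.68 [0.5592 0.0272 0.021 ]
scene cassette 0.94 [ 0.5197 -0.0554  0.0458]
scene thumb_pad 0.64 [ 0.5179 -0.0549  0.0428]
scene leaf 0.71 [0.5192 0.0625 0.0365]
scene flux_jar 0.65 [ 0.6487 -0.0406  0.037 ]
scene dropper 0.68 [0.5534 0.0241 0.0268]
scene dropper 0.59 [0.6571 0.045  0.0403]
scene parts_box 0.77 [ 0.6536 -0.1193  0.0193]
scene parts_box 0.65 [0.5197 0.0585 0.0347]
cassette 0.67 1857 [0.0342 0.0422 0.0461]
((511.8543701171875, -49.09129333496094), (129.32659912109375, 72.56989288330078), 88.35482025146484)
side fixture 0.89 [0.4848 0.0839 0.0277]
side cassette 0.6 [ 0.5106 -0.0282  0.0424]
side thumb_pad 0.83 [ 0.5097 -0.0259  0.0458]
side leaf 0.88 [0.5131 0.0624 0.0329]
side flux_jar 0.78 [ 0.6318 -0.0185  0.0296]
side dropper 0.82 [0.6403 0.0638 0.0409]
side parts_box 0.73 [ 0.635  -0.1062  0.0204]
side screwdriver 0.78 [ 0.3783 -0.0186  0.0227]
cassette 0.95 2507 [0.0329 0.0412 0.0452]
((511.5932312011719, -36.84608459472656), (145.6091766357422, 70.60962677001953), 87.99079132080078)
1.1 [0.15267114 0.60601811 0.25323502] [ 3.86695938e-01  3.11768212e+00 -2.66140424e-04]
```

View pics/scene0.png

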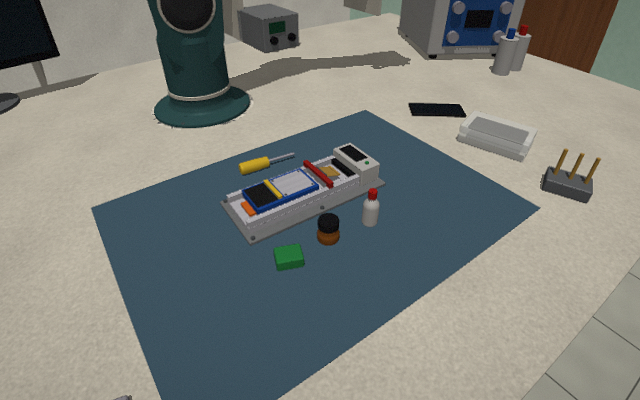

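View pics/side0.png

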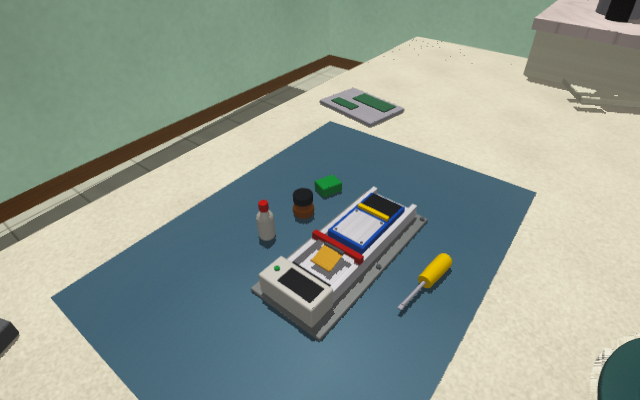

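```bash
cat >> h.py <<'E'
def ori(yt):  # tool down, tool y at world heading yt (rad)
    a=(yt+np.pi/2)/2; return np.pi*np.array([np.cos(a),np.sin(a),0])
E
python3 - <<'E'
from h import *
for yt in (np.radians(178.2),np.radians(-1.8)):
    q=r.solve_ik([.512,.02,.33],ori(yt)); print(np.round(q,2) if q is not None else None)
q=[r.solve_ik([.512,.02,.33],ori(np.radians(a))) for a in (178.2,-1.8)]
c=[(abs(np.array(x)-r.get_qpos()).max() if x is not None else 99) for x in q]; i=int(np.argmin(c)); print(c)
a=(178.2,-1.8)[i]
r.move_pose([.512,.02,.33],ori(np.radians(a))); r.grip(0.0)
print(r.get_tcp_pos(),r.get_gripper_width(),r.get_time(),r.get_ft_force())
im,d=viewer.grab_frame("wrist"); cv2.imwrite("pics/w0.png",im[...,::-1])
np.savez("w0.npz",im=im,d=d)
for q in ("fixture","cassette","thumb_pad","lifter","leaf","bridge_entry"):
    try:
        for b in finder.boxes_of("wrist",q)[:2]: print(q,round(b["score"],2),toworld("wrist",b["centre"]).round(4))
        if q in("cassette","thumb_pad","lifter","leaf"):
            for b in finder.regions_of("wrist",q)[:1]:
                P=cloud("wrist",b["pixels"],d); z=np.median(P[:,2]); m=abs(P[:,2]-z)<.008
                print(q,len(P),z,cv2.minAreaRect(P[m][:,:2].astype(np.float32)*1000))
    except Exception as e: print(q,e)
E
```

```text
[ 0.81  0.29 -1.08  1.77  0.27  1.25  2.77]
[-0.74  0.17  0.73  1.81 -0.12  1.2  -0.  ]
[np.float64(2.8204125483537705), np.float64(0.7449024515495811)]
[0.511992   0.01996844 0.33000235] 9.669604511688506e-05 4.325 [ 0.03332549 -0.25836357 -0.94777185]
fixture 0.95 [0.5199 0.0664 0.0335]
cassette 0.69 [ 0.5117 -0.0388  0.0387]
cassette 3654 0.04135396078593062 ((510.11407470703125, -43.328514099121094), (126.96871948242188, 69.99622344970703), 88.06465148925781)
thumb_pad 0.92 [ 0.5098 -0.0385  0.0448]
thumb_pad 3752 0.04133623330045905 ((509.3487854003906, -44.39124298095703), (129.1300506591797, 71.5079116821289), 88.03448486328125)
leaf 0.79 [0.5124 0.0638 0.0364]
leaf 0.43 [ 0.6401 -0.1056  0.0245]
leaf 698 0.036093987095794255 ((515.7188110351562, 62.76111602783203), (37.46794891357422, 33.45616912841797), 88.05467987060547)
bridge_entry 0.98 [0.519  0.0738 0.0338]
```

View pics/w0.png

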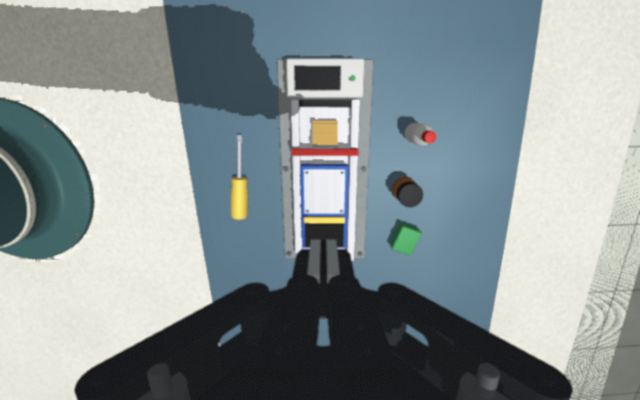

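```bash
python3 - <<'E'
from h import *
f=np.load("w0.npz"); im,d=f["im"],f["d"]; hsv=cv2.cvtColor(im,cv2.COLOR_RGB2HSV); H,S,V=cv2.split(hsv)
box=np.zeros(H.shape,bool); box[90:260,285:370]=1
for n,m in (("yellow",(H>22)&(H<35)&(S>150)&(V>120)),("red",((H<6)|(H>174))&(S>150)),("blue",(H>105)&(H<125)&(S>160)&(V>80))):
    P=cloud("wrist",m&box,d); P=P[P[:,2]>.03]; print(n,len(P),np.median(P,0).round(4),cv2.minAreaRect(P[:,:2].astype(np.float32)*1000))
E
```

```text
yellow 46 [ 0.5075 -0.0585  0.047 ] ((508.2578430175781, -60.90613555908203), (7.181763648986816, 48.88797378540039), 87.74738311767578)
red 371 [0.5148 0.0395 0.0456] ((514.29638671875, 39.737335205078125), (7.2767720222473145, 90.17735290527344), 88.10197448730469)
blue 239 [0.5087 0.0168 0.0409] ((511.14801025390625, -42.315303802490234), (124.9903564453125, 65.50528717041016), 88.48821258544922)
```

```bash
python3 - <<'E'
from h import *
O=ori(np.radians(-1.95))
r.move_pose([.5095,-.0815,.12],O); r.move_linear([.5095,-.0815,.078],max_speed=.08)
f0=r.get_ft_force(); print("f0",f0)
print(r.move_linear([.5095,-.0815,.058],max_speed=.02,contact_N=3),r.get_tcp_pos(),r.get_ft_force()-f0)
z=r.get_tcp_pos()[2]
for k in range(12):
    z-=.001; r.move_linear([.5095,-.0815,z],max_speed=.02); r.dwell(.15)
    F=r.get_ft_force()-f0; print(round(z,4),r.get_tcp_pos().round(4),F.round(1))
    if F[2]>22: break
print(r.get_time())
im,d=viewer.grab_frame("side"); cv2.imwrite("pics/s1.png",cv2.resize(im[150:340,230:450,::-1],None,fx=3,fy=3)[:600])
E
```

```text
f0 [0.29333461 0.15136168 0.38601501]
True [ 0.50939171 -0.08143201  0.06256809] [0.34514333 0.91102133 4.59740786]
0.0616 [ 0.5096 -0.0815  0.0617] [ 0.1 -0.3  4.7]
0.0606 [ 0.5095 -0.0815  0.0606] [-0.5 -0.5  5.2]
0.0596 [ 0.5096 -0.0815  0.0597] [-0.9 -0.3  6. ]
0.0586 [ 0.5096 -0.0815  0.0587] [-0.6  0.3  5.2]
0.0576 [ 0.5097 -0.0816  0.058 ] [-3.1  0.3 15.1]
0.0566 [ 0.5101 -0.0817  0.0579] [-9.2  2.  37.4]
9.6083
```

View pics/s1.png

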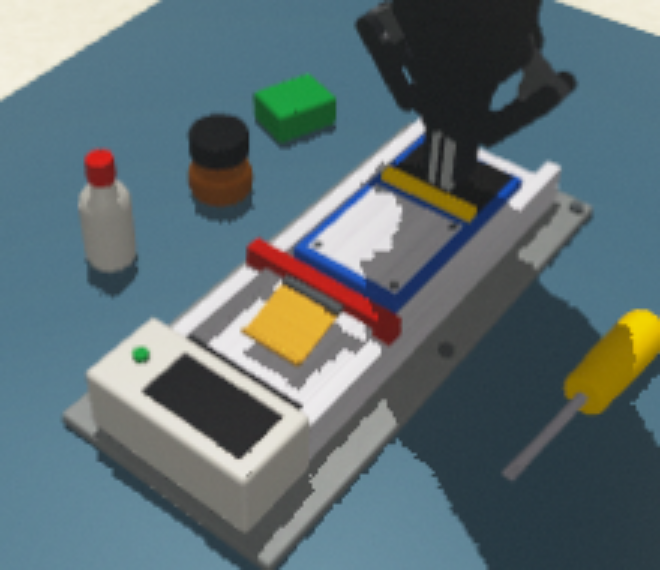

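```bash
python3 - <<'E'
from h import *
f0=np.array([.29,.15,.39]); u=np.array([.034,.9994]); p0=np.array([.5097,-.0815]); zc=.0573
r.move_linear([*p0,zc],max_speed=.02); r.dwell(.2); print((r.get_ft_force()-f0).round(1))
s=0
while s<.094:
    s+=.004; p=p0+s*u
    r.move_linear([*p,zc],max_speed=.04); F=r.get_ft_force()-f0
    print(round(s,3),round(zc,4),r.get_tcp_pos().round(4),F.round(1))
    if F[1]<-25 or F[2]>60 or abs(F[0])>30: print("stop"); break
    zc+=np.clip((F[2]-22)/25e3,-.0004,.0004)
r.dwell(.2); print(r.get_tcp_pos(),r.get_ft_force()-f0,r.get_time())
im,d=viewer.grab_frame("side"); cv2.imwrite("pics/s2.png",cv2.resize(im[150:340,230:450,::-1],None,fx=3,fy=3)[:600])
E
```

```text
[-4.6  0.9 19.8]
0.004 0.0573 [ 0.5105 -0.0777  0.058 ] [-1.8 -0.2 17.5]
0.008 0.0571 [ 0.5109 -0.0739  0.058 ] [ 0.3 -1.3 19. ]
0.012 0.057 [ 0.5112 -0.07    0.058 ] [-0.9 -0.9 20.3]
0.016 0.0569 [ 0.5114 -0.066   0.058 ] [-0.1 -0.8 21. ]
0.02 0.0569 [ 0.5116 -0.0621  0.058 ] [-1.2 -2.1 22.3]
0.024 0.0569 [ 0.5117 -0.058   0.058 ] [-0.2 -1.7 22.4]
0.028 0.0569 [ 0.5119 -0.054   0.058 ] [-1.1 -1.2 21. ]
0.032 0.0569 [ 0.5121 -0.05    0.058 ] [-0.9 -1.8 22.3]
0.036 0.0569 [ 0.5122 -0.046   0.058 ] [-0.1 -2.  21.7]
0.04 0.0569 [ 0.5123 -0.042   0.058 ] [-0.3 -3.3 22.4]
0.044 0.0569 [ 0.5124 -0.0384  0.058 ] [-0.8 -4.6 21.8]
0.048 0.0569 [ 0.5125 -0.0347  0.058 ] [-0.1 -5.4 21.4]
0.052 0.0569 [ 0.5127 -0.031   0.058 ] [-1.  -7.  21.8]
0.056 0.0569 [ 0.5129 -0.027   0.058 ] [-0.2 -7.5 22.5]
0.06 0.0569 [ 0.513  -0.0229  0.058 ] [-0.3 -7.5 21.3]
0.064 0.0568 [ 0.5131 -0.0189  0.058 ] [-1.4 -6.4 22.4]
0.068 0.0569 [ 0.5133 -0.0147  0.058 ] [-0.9 -5.4 23. ]
0.072 0.0569 [ 0.5134 -0.0106  0.058 ] [-0.4 -4.4 22.3]
0.076 0.0569 [ 0.5135 -0.0065  0.058 ] [-1.3 -5.3 21.5]
0.08 0.0569 [ 0.5137 -0.0025  0.058 ] [-1.6 -6.5 22.3]
0.084 0.0569 [0.5138 0.0015 0.058 ] [-1.8 -6.  21.2]
0.088 0.0569 [0.5137 0.003  0.058 ] [ -0.9 -19.2  21.7]
0.092 0.0569 [0.5137 0.0035 0.058 ] [ -2.7 -40.1  21.5]
stop
[0.51366994 0.00345661 0.05800322] [ -3.45378625 -40.80771368  21.67648331] 16.0583
```

View pics/s2.png

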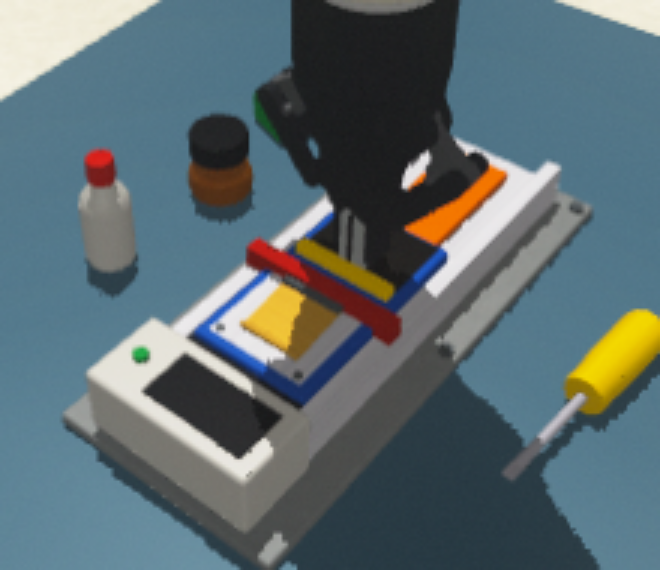

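```bash
python3 - <<'E'
from h import *
f0=np.array([.29,.15,.39])
r.move_linear([.5137,.0046,.0569],max_speed=.02); r.dwell(.2); print((r.get_ft_force()-f0).round(1),r.get_tcp_pos().round(4))
r.move_linear([.5137,.0046,.075],max_speed=.03); r.move_linear([.5137,.0046,.16],max_speed=.1)
r.move_linear([.5137,-.10,.30],max_speed=.2); r.dwell(.3)
print(r.get_ft_force(),r.get_time())
im,d=viewer.grab_frame("side"); cv2.imwrite("pics/s3.png",cv2.resize(im[150:340,230:450,::-1],None,fx=3,fy=3)[:600])
for q in("cassette","lifter","leaf"):
  for b in finder.regions_of("side",q)[:1]:
    P=cloud("side",b["pixels"],d); print(q,len(P),np.median(P,0).round(4),cv2.minAreaRect(P[:,:2].astype(np.float32)*1000))
E
```

```text
[ -8.8 -10.4  30.6] [0.5139 0.0028 0.058 ]
[ 0.01597863 -0.78919628  1.47840778] 19.825
cassette 1878 [0.5086 0.0225 0.0357] ((515.8539428710938, 29.39897918701172), (139.6751708984375, 71.8736572265625), 87.64044189453125)
lifter 752 [ 0.5097 -0.0769  0.025 ] ((513.5713500976562, -74.54115295410156), (92.01710510253906, 45.573787689208984), 87.80464935302734)
leaf 521 [0.5161 0.0634 0.039 ] ((517.6737670898438, 64.16201782226562), (39.790523529052734, 39.67660140991211), 86.99639129638672)
```

View pics/s3.png

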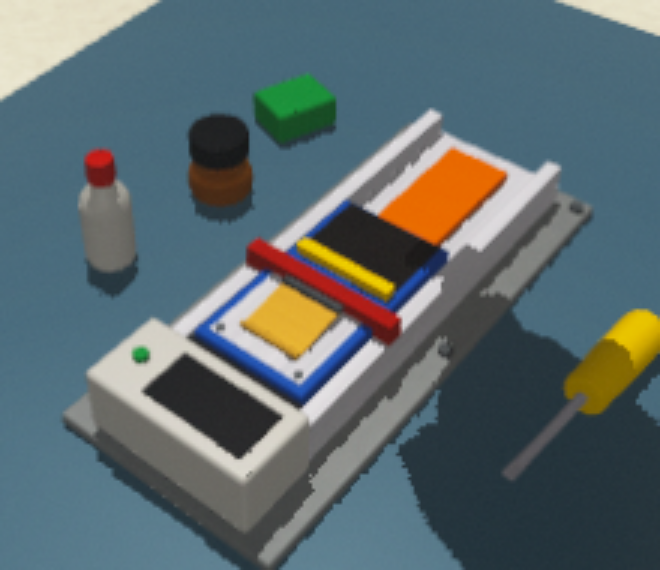

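The cassette is home: its front corner is at about (305, 400), the same pixel as when it was held against the stop. The leaf lies on its top near (290, 320), the orange plate is up behind it near (445, 195), and nothing around the fixture has moved.

```bash
python3 -c "
from h import *
print(r.sign_off(),r.get_time())"
```

```text
the job is handed in; nothing more can be done
the job is handed in; nothing more can be done
```

I pressed the cassette down, slid it under the bridge and leaf spring until it met the end stop, and released it with the lifting plate sprung up behind it; the job is handed in at about 20 s, but no verdict was shown.

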